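# Specimen jars into the reading rack in reverse order

## Robot

A 7-joint arm with a two-finger parallel gripper is mounted at the origin on the work surface. World frame = base frame: x ahead of the robot, y to its left, z up, the work surface at z = 0. Lengths are in m, angles in rad, forces in N, time in s.
With the tool pointing down it reaches from about 0.4 to 0.85 m from the base axis. Payload 10.4 kg.
Tool frame: the origin (TCP) lies on the centre line of the jaws, within the pads' length; the fingertips stand r.tip_reach ahead of it and the grasp point (between the pads) lies 5 mm behind it (r.tip_reach is the distance from the TCP to the fingertips, in m); x points along the fingers, z is the direction in which the jaws open and shut, and the axes are right-handed (so a half turn about x gives the same grasp; the last joint's range is limited). The gripper opens to 85 mm and grips with 20 to 120 N. Pads are 22 mm wide; open, the fingers measure 114 mm over their backs; the gripper's body (76 mm by 85 mm) begins 54 mm behind the grasp point. The pads swing forward as they close: fully open they stand 13 mm farther back than shut.
Start: joints at [-1.287, 0.332, -0.065, 1.46, 0.022, 1.35, -0.088], TCP at [0.189, 0.596, 0.245] pointing down, gripper open.
Joint ranges: [-2.6, 2.6], [-0.5, 2.12], [-1.47, 1.34], [0.16, 2.42], [-1.27, 4.41], [0.06, 2.06], [-2.6, 2.6]. Speed limits (rad/s): [2.22, 2.22, 2.79, 2.79, 3.14, 3.14, 3.14].

## Interface

Orientations are given as a rotation vector (axis times angle).
In Python, from cell import r gives the robot as it stands. Calls block until the motion is done:
- r.move_pose(position, orientation): joint-space move of the TCP to a pose.
- r.move_linear(position, rot=None, vel=0.15): straight line of the TCP; rot=None keeps the orientation; vel is the mean speed in m/s.
- r.move_j(angles): joint-space move.
- r.move_gripper(opening, f_grip=None): finger opening in m; f_grip is the grip in N (None keeps the last); returns when the fingers have stopped.
- r.sleep(seconds).
- r.inverse_kinematics(position, orientation): joint angles nearest the present ones, or None.
- r.get_obs(): the state.
- r.grab_frame(name): name is "side" or "top" or "wrist"; returns a dict with "frame" (400x640x3 uint8, red, green, blue), "fovy" (degrees; the focal length in pixels is half the picture's height over the tangent of half this angle, whatever the lens; pixels are square), "cx", "cy" (the principal point, pixels), "k1" (the pictures are not rectified: a ray, as slopes to the right and down, at radius r is drawn at 1 + k1 r^2 times it, then the intrinsics apply), "rvec" (rotation vector, rad) and "tvec" (3), from world to camera coordinates, as OpenCV has them. Camera axes: x right, y down, z forward; pixel columns grow to the right and rows downward; lengths in m; the calibration is good to about 2 mm. A picture is of the moment at which its call begins. There is no depth.
A pose or a line that the arm cannot do raises r.Unreachable and nothing moves.
- r.job_done(): hands the job in, once; it reports no verdict.
The state is a dict: "t": time; "joint_pos": joint angles; "dq": joint speeds; "joint_efforts": joint torques, N m; "tool_pos": TCP position; "tcp_rot": TCP orientation; "contact_force": force on the tool from outside, world axes, zero at the start; "wrist_torque": the same for the moment, N m; "gripper_width": finger opening in m.
Only numpy, scipy, OpenCV 4.12 (cv2) and the standard library are available. Lean on these libraries where they do the work, as an engineer would, in place of code of your own. Each camera call takes 0.05 s, during which the arm holds its last target. There are 200 camera calls.

## Task

Move the four specimen jars from the teal intake tray into the grey reading rack, one to a pocket and in reverse order: the jar nearest the tray's black end goes into the pocket farthest from the rack's black end, and so on, so that the jar farthest from the tray's black end stands next to the rack's black end. Keep the jars upright and set each one down on the pocket floor rather than dropping it; leave the dropper bottle, petri dish and slide box where they are.

Things in the scene. Friction and masses are not known exactly. Their poses are not given: they have to be found in the camera images.
- red_jar_mid (a point): white specimen jar with a red screw cap, loose, standing upright: 36 mm in diameter (cap, the top 18 mm, 39 mm), 70 mm tall, about 60 g. This point is its centre, half-way up (35 mm above its underside); z is its axis, up. At the start it stands in the red seat
- yellow_jar_mid (a point): white specimen jar with a yellow screw cap, loose, standing upright: 36 mm in diameter (cap, the top 18 mm, 39 mm), 70 mm tall, about 60 g. This point is its centre, half-way up (35 mm above its underside); z is its axis, up. At the start it stands in the yellow seat
- green_jar_mid (a point): white specimen jar with a green screw cap, loose, standing upright: 36 mm in diameter (cap, the top 18 mm, 39 mm), 70 mm tall, about 60 g. This point is its centre, half-way up (35 mm above its underside); z is its axis, up. At the start it stands in the green seat
- blue_jar_mid (a point): white specimen jar with a blue screw cap, loose, standing upright: 36 mm in diameter (cap, the top 18 mm, 39 mm), 70 mm tall, about 60 g. This point is its centre, half-way up (35 mm above its underside); z is its axis, up. At the start it stands in the blue seat
- red_seat: red seat fixed in the intake tray, holding the red jar at the start and so showing afterwards where that jar stood: a plate 52 x 52 mm, 4 mm thick, with a rim 4 mm high, and a red tab 22 mm long towards the tray's -x side. Origin under the seat's centre, 4 mm above the bench; the jar's centre starts 39 mm above it. Axes as the tray's
- yellow_seat: yellow seat fixed in the intake tray, holding the yellow jar at the start and so showing afterwards where that jar stood: a plate 52 x 52 mm, 4 mm thick, with a rim 4 mm high, and a yellow tab 22 mm long towards the tray's -x side. Origin under the seat's centre, 4 mm above the bench; the jar's centre starts 39 mm above it. Axes as the tray's
- green_seat: green seat fixed in the intake tray, holding the green jar at the start and so showing afterwards where that jar stood: a plate 52 x 52 mm, 4 mm thick, with a rim 4 mm high, and a green tab 22 mm long towards the tray's -x side. Origin under the seat's centre, 4 mm above the bench; the jar's centre starts 39 mm above it. Axes as the tray's
- blue_seat: blue seat fixed in the intake tray, holding the blue jar at the start and so showing afterwards where that jar stood: a plate 52 x 52 mm, 4 mm thick, with a rim 4 mm high, and a blue tab 22 mm long towards the tray's -x side. Origin under the seat's centre, 4 mm above the bench; the jar's centre starts 39 mm above it. Axes as the tray's
- intake_tray: teal tray, fixed, 100 x 260 mm, 10 mm high, holding the four coloured seats in one row along its y, in any order, at y = +84, +28, -28 and -84 mm, x = 0. A black block 22 mm high is fixed on its +y end (the black end). Origin on the bench under the middle of the row of seats; z up
- reading_rack: grey rack, fixed, 62 x 252 mm, with four open square pockets in a row along its y, empty at the start, centres at y = +84, +28, -28 and -84 mm, x = 0. A pocket is 50 x 50 mm inside, its floor 4 mm above the bench, walls 6 mm thick with tops 14 mm above the bench; a jar in it has its centre 39 mm above the bench. A black block 22 mm high is fixed on its +y end (the black end). Origin on the bench under the middle of the row; z up
- dropper_bottle: bystander: small amber dropper bottle with a black cap, loose, 40 mm in diameter, 75 mm tall; origin under its centre
- petri_dish: bystander: flat clear petri dish, loose, 90 mm in diameter, 18 mm tall; origin under its centre
- slide_box: bystander: blue slide box, loose, 60 x 85 x 30 mm; origin under its centre
Things that resemble listed ones, but are neither listed nor needed, are in the scene too. What is shaped like the yellow_seat but white is not meant.

How it is judged:
At the end, for the whole second after the job is handed in: Each jar stands upright (within 0.1 rad) and at rest on a pocket floor of the rack, within 12 mm of the pocket centre along each rack axis and 4 mm in height; its place counted from the rack's far end equals its seat's place counted from the tray's black end (((y of red_seat in the frame of intake_tray between 0.064 and 0.104 m and y of red_jar_mid in the frame of reading_rack between -0.096 and -0.072 m) or (y of red_seat in the frame of intake_tray between 0.008 and 0.048 m and y of red_jar_mid in the frame of reading_rack between -0.04 and -0.016 m) or (y of red_seat in the frame of intake_tray between -0.048 and -0.008 m and y of red_jar_mid in the frame of reading_rack between 0.016 and 0.04 m) or (y of red_seat in the frame of intake_tray between -0.104 and -0.064 m and y of red_jar_mid in the frame of reading_rack between 0.072 and 0.096 m)) and x of red_jar_mid in the frame of reading_rack between -0.012 and 0.012 m and z of red_jar_mid in the frame of reading_rack between 0.035 and 0.043 m and angle between each of red_jar_mid, yellow_jar_mid, green_jar_mid, blue_jar_mid's own z axis and vertical below 0.1 rad and linear speed of each of red_jar, yellow_jar, green_jar, blue_jar below 0.02 m/s and ((y of yellow_seat in the frame of intake_tray between 0.064 and 0.104 m and y of yellow_jar_mid in the frame of reading_rack between -0.096 and -0.072 m) or (y of yellow_seat in the frame of intake_tray between 0.008 and 0.048 m and y of yellow_jar_mid in the frame of reading_rack between -0.04 and -0.016 m) or (y of yellow_seat in the frame of intake_tray between -0.048 and -0.008 m and y of yellow_jar_mid in the frame of reading_rack between 0.016 and 0.04 m) or (y of yellow_seat in the frame of intake_tray between -0.104 and -0.064 m and y of yellow_jar_mid in the frame of reading_rack between 0.072 and 0.096 m)) and x of yellow_jar_mid in the frame of reading_rack between -0.012 and 0.012 m and z of yellow_jar_mid in the frame of reading_rack between 0.035 and 0.043 m and ((y of green_seat in the frame of intake_tray between 0.064 and 0.104 m and y of green_jar_mid in the frame of reading_rack between -0.096 and -0.072 m) or (y of green_seat in the frame of intake_tray between 0.008 and 0.048 m and y of green_jar_mid in the frame of reading_rack between -0.04 and -0.016 m) or (y of green_seat in the frame of intake_tray between -0.048 and -0.008 m and y of green_jar_mid in the frame of reading_rack between 0.016 and 0.04 m) or (y of green_seat in the frame of intake_tray between -0.104 and -0.064 m and y of green_jar_mid in the frame of reading_rack between 0.072 and 0.096 m)) and x of green_jar_mid in the frame of reading_rack between -0.012 and 0.012 m and z of green_jar_mid in the frame of reading_rack between 0.035 and 0.043 m and ((y of blue_seat in the frame of intake_tray between 0.064 and 0.104 m and y of blue_jar_mid in the frame of reading_rack between -0.096 and -0.072 m) or (y of blue_seat in the frame of intake_tray between 0.008 and 0.048 m and y of blue_jar_mid in the frame of reading_rack between -0.04 and -0.016 m) or (y of blue_seat in the frame of intake_tray between -0.048 and -0.008 m and y of blue_jar_mid in the frame of reading_rack between 0.016 and 0.04 m) or (y of blue_seat in the frame of intake_tray between -0.104 and -0.064 m and y of blue_jar_mid in the frame of reading_rack between 0.072 and 0.096 m)) and x of blue_jar_mid in the frame of reading_rack between -0.012 and 0.012 m and z of blue_jar_mid in the frame of reading_rack between 0.035 and 0.043 m); the robot touches nothing.
It fails at once if a jar is tipped by more than 0.6 rad (angle between any of red_jar_mid, yellow_jar_mid, green_jar_mid, blue_jar_mid's own z axis and vertical above 0.6 rad).
It fails at once if a jar is let fall from a height (touched by nothing while more than 30 mm above its place in a pocket) ((height (world z) of red_jar_mid above 0.069 m and contact force between red_jar and anything else below 0.01 N) or (height (world z) of yellow_jar_mid above 0.069 m and contact force between yellow_jar and anything else below 0.01 N) or (height (world z) of green_jar_mid above 0.069 m and contact force between green_jar and anything else below 0.01 N) or (height (world z) of blue_jar_mid above 0.069 m and contact force between blue_jar and anything else below 0.01 N)).
It fails at once if a bystander is moved by more than 20 mm (distance of any of dropper_bottle, petri_dish, slide_box from where it was at the start of the episode above 0.02 m).
It also fails if it takes over 102 s, if anything falls off the work surface, if the arm or the gripper's body presses on something with over 40 N, if the wrist force passes 120 N, or if a joint passes its speed limit or range.

## Working session

There is one attempt and no reset: what is moved stays moved. The work goes in short steps, each a Python script; the robot and the scene stay as the last script left them, time stands still between calls to the robot, and variables do not carry over. Pictures are saved under pics/ and viewed, about 12 in all and at most 16, crops included, and the job is handed in when it is done.

```bash
mkdir -p pics; ls; python3 - <<'E'
from cell import r
import cv2
for n in("top","side"):
    f=r.grab_frame(n); cv2.imwrite(f"pics/{n}0.png",f["frame"][:,:,::-1]); print(n,{k:v for k,v in f.items() if k!="frame"})
print(r.get_obs(),r.tip_reach)
E
```

```text
pics
top {'fovy': 53.36127628105307, 'cx': 314.71378027233874, 'cy': 196.48654832358403, 'k1': -0.06508854338841326, 'rvec': array([ 2.10362527, -2.13447787,  0.19324282]), 'tvec': array([-0.03386226,  0.56519518,  0.80434358])}
side {'fovy': 49.89100535596966, 'cx': 320.38422598536914, 'cy': 198.45648801441752, 'k1': -0.07342023374325783, 'rvec': array([ 2.41773372e+00, -1.20164002e-02, -2.29839018e-03]), 'tvec': array([-0.56050962,  0.00697262,  1.07027693])}
{'t': 0.1, 'joint_pos': array([-1.28659869,  0.33279835, -0.06468325,  1.46083799,  0.0216043 ,
        1.34990401, -0.08847681]), 'dq': array([-0.00068754, -0.00261529,  0.00126771, -0.00225221, -0.00109727,
       -0.00010542, -0.00106553]), 'joint_efforts': array([ 3.49655631e-03, -6.26751494e+01,  4.99976857e-02, -3.92423344e+01,
        1.62783335e-02,  7.02131903e-03,  3.08314884e-05]), 'tool_pos': array([0.18867336, 0.5955157 , 0.24461113]), 'tcp_rot': array([-0.98110558,  1.33984532,  0.97979117]), 'contact_force': array([-0.58202042, -0.89396399, -1.13332939]), 'wrist_torque': array([ 0.00250616,  0.02962513, -0.00106317]), 'gripper_width': 0.08575022372536847} 0.014
```

View pics/top0.png

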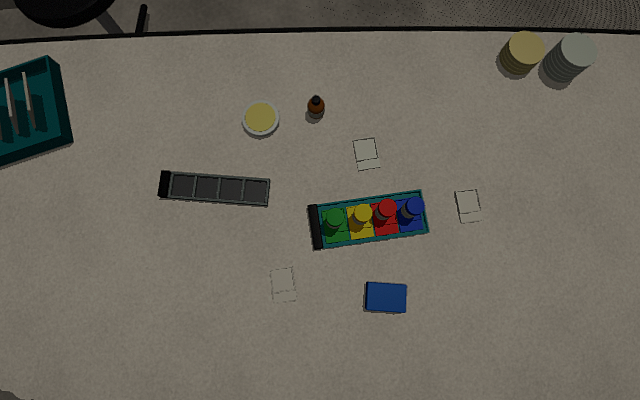

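View pics/side0.png

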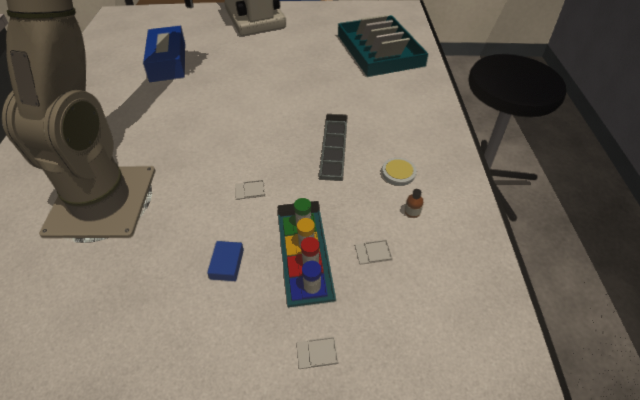

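```bash
cat > h.py <<'E'
import numpy as np, cv2
from scipy.spatial.transform import Rotation as R
def K(f):
    fl=200/np.tan(np.radians(f["fovy"])/2); return np.array([[fl,0,f["cx"]],[0,fl,f["cy"]],[0,0,1.]])
def ray(f,p):
    u=((np.array(p,float)-[f["cx"],f["cy"]])/K(f)[0,0]); s=u.copy()
    for _ in range(20): s=u/(1+f["k1"]*(s@s))
    M=cv2.Rodrigues(f["rvec"])[0]; return -M.T@f["tvec"], M.T@np.array([*s,1.])
def onz(f,p,z):
    o,d=ray(f,p); return o+d*(z-o[2])/d[2]
def tri(obs):  # list of (frame,pixel): least-squares meeting point, rms miss
    A=np.zeros((3,3));b=np.zeros(3);L=[]
    for f,p in obs:
        o,d=ray(f,p); d/=np.linalg.norm(d); P=np.eye(3)-np.outer(d,d); A+=P;b+=P@o;L.append((o,P))
    x=np.linalg.solve(A,b); return x,max(np.linalg.norm(P@(x-o)) for o,P in L)
def proj(f,X):
    p=cv2.projectPoints(np.array(X,float).reshape(-1,3),f["rvec"],f["tvec"],K(f),np.array([f["k1"],0,0,0,0]))[0]; return p.reshape(-1,2)
def mask(img,c):
    h,s,v=cv2.split(cv2.cvtColor(img,cv2.COLOR_RGB2HSV)); ok=(s>120)&(v>35)
    m={"red":(h<8)|(h>172),"yellow":(h>16)&(h<34),"green":(h>45)&(h<75),"blue":(h>108)&(h<132),"teal":(h>80)&(h<100)}[c]
    return (ok&m).astype(np.uint8)
E
python3 - <<'E'
from h import *
from cell import r
F={n:r.grab_frame(n) for n in("top","side")}
px={"tray_black":(316,228),"tray_mid":(368,220),"tray_far":(424,210),"rack_black":(164,186),"rack_mid":(217,189),"rack_far":(268,192),"dropper":(316,108),"box":(386,297),"petri":(261,118)}
for k,p in px.items(): print(k,onz(F["top"],p,0.012).round(3))
t=cv2.resize(F["top"]["frame"][160:262,150:440],None,fx=2.75,fy=2.75,interpolation=cv2.INTER_CUBIC)
s=cv2.resize(F["side"]["frame"][190:310,260:350],None,fx=2.6,fy=2.6,interpolation=cv2.INTER_CUBIC)
c=np.zeros((600,800,3),np.uint8); c[:t.shape[0],:t.shape[1]]=t; c[285:285+s.shape[0],:s.shape[1]]=s
s2=cv2.resize(F["side"]["frame"][105:190,310:360],None,fx=3,fy=3,interpolation=cv2.INTER_CUBIC); c[285:285+s2.shape[0],300:300+s2.shape[1]]=s2
cv2.imwrite("pics/crop1.png",c[:,:,::-1])
E
```

```text
tray_black [ 0.501 -0.044  0.012]
tray_mid [ 0.517 -0.16   0.012]
tray_far [ 0.538 -0.288  0.012]
rack_black [0.602 0.305 0.012]
rack_mid [0.593 0.181 0.012]
rack_far [0.585 0.064 0.012]
dropper [ 0.786 -0.048  0.012]
box [ 0.348 -0.193  0.012]
petri [0.763 0.082 0.012]
```

View pics/crop1.png

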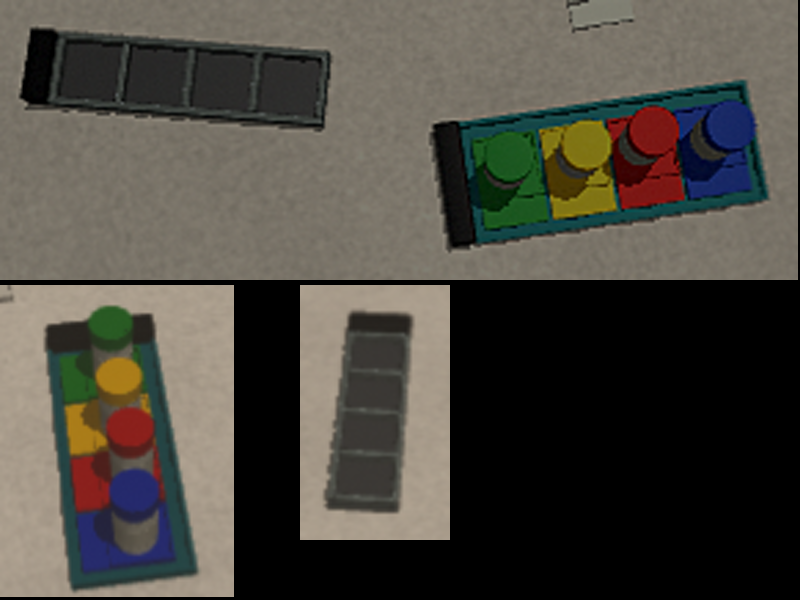

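The top view shows the tray with its black end at left (px 316,228), then green, yellow, red and blue. The rack's black end is also at left (164,186). So green goes in the far pocket (y −84), yellow at −28, red at +28 and blue at +84. Next I triangulate, then look from the wrist.

```bash
cat >> h.py <<'E'
def rotv(th,flip=False):  # tool x down, tool z (jaw axis) at heading th
    if flip: th+=np.pi
    x=np.array([0,0,-1.]); z=np.array([np.cos(th),np.sin(th),0]); return R.from_matrix(np.c_[x,np.cross(z,x),z]).as_rotvec()
E
python3 - <<'E'
from h import *
from cell import r
T=r.grab_frame("top");S=r.grab_frame("side")
t={"green":(508,157),"yellow":(586,145),"red":(654,132),"blue":(728,126)}
s={"green":(111,322),"yellow":(119,376),"red":(130,424),"blue":(134,489)}
for k in t:
    print(k,*[np.round(v,4) for v in tri([(T,(150+t[k][0]/2.75,160+t[k][1]/2.75)),(S,(260+s[k][0]/2.6,190+(s[k][1]-285)/2.6))])])
print("jaw now",R.from_rotvec(r.get_obs()["tcp_rot"]).as_matrix()[:,2].round(2))
th=.15
for n,(x,y,th) in {"rack":(.59,.18,-.07),"tray":(.517,-.16,.15)}.items():
    q=[r.inverse_kinematics([x,y,.25],rotv(th,fl)) for fl in(0,1)]; print(n,[None if a is None else np.round(a,2) for a in q])
    c=[a for a in q if a is not None]; c=min(c,key=lambda a:np.abs(a-r.get_obs()["joint_pos"]).max()); r.move_j(c)
    f=r.grab_frame("wrist"); np.save(f"w_{n}.npy",f,allow_pickle=True); cv2.imwrite(f"pics/w_{n}.png",f["frame"][:,:,::-1])
    print(ray(f,(320,200)),r.get_obs()["t"],r.get_obs()["tool_pos"])
E
```

```text
green [ 0.5184 -0.0827  0.0764] 0.0024
yellow [ 0.5264 -0.1419  0.0771] 0.0022
red [ 0.5354 -0.1931  0.0808] 0.0027
blue [ 0.5393 -0.2506  0.0768] 0.0022
jaw now [ 0.3   0.95 -0.  ]
rack [array([-0.76,  0.33,  0.5 ,  1.5 , -0.16,  1.35, -0.32]), array([ 0.48,  0.61, -1.24,  1.43,  0.58,  1.5 ,  2.32])]
(array([0.5937985 , 0.26507463, 0.37993311]), array([-0.01953832, -0.33046545, -0.9436519 ])) 2.425 [0.58954402 0.18157498 0.24985692]
tray [array([-0.43,  0.16,  0.72,  1.71, -0.11,  1.31,  0.46]), array([-0.71,  0.22,  1.07,  1.72, -0.2 ,  1.32, -2.59])]
(array([ 0.50368738, -0.07592128,  0.38005369]), array([ 0.05322259, -0.32685495, -0.94361076])) 3.7833 [ 0.51772593 -0.1583978   0.24990149]
```

View pics/w_rack.png

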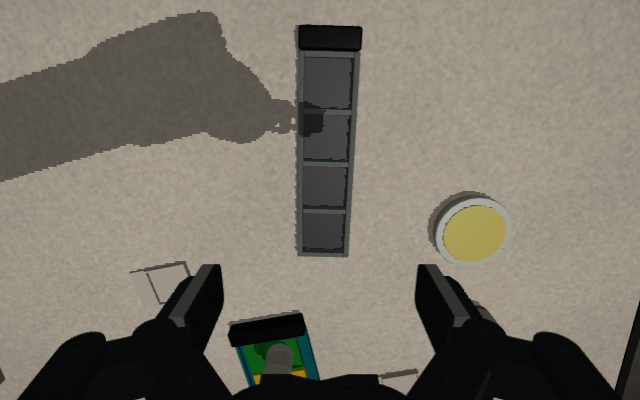

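View pics/w_tray.png

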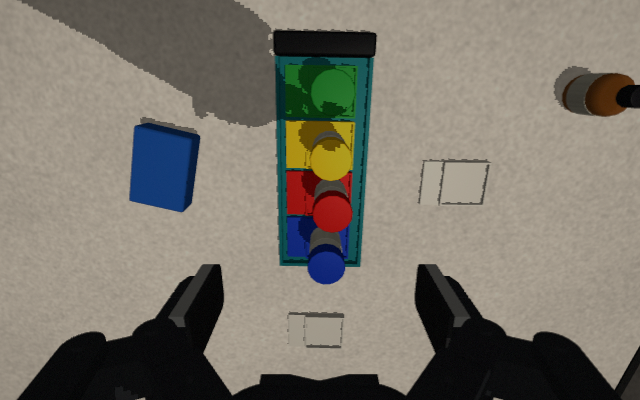

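Wrist views: the rack dividers' midpoints are at about (328,112), (327,163) and (325,211). The cap tops are at green (333,92), yellow (330,159), red (332,212) and blue (326,268). I fuse all three views.

```bash
python3 - <<'E'
from h import *
from cell import r
T=r.grab_frame("top");S=r.grab_frame("side");WR=np.load("w_rack.npy",allow_pickle=True).item();WT=np.load("w_tray.npy",allow_pickle=True).item()
t=lambda p:(T,(150+p[0]/2.75,160+p[1]/2.75)); s=lambda p:(S,(260+p[0]/2.6,190+(p[1]-285)/2.6)); s2=lambda p:(S,(310+(p[0]-300)/3,105+(p[1]-285)/3))
C={"green":((508,157),(111,322),(333,92)),"yellow":((586,145),(119,376),(330,159)),"red":((654,132),(130,424),(332,212)),"blue":((728,126),(134,489),(326,268))}
P={}
for k,(a,b,c) in C.items():
    P[k],e=tri([t(a),s(b),(WT,c)]); print(k,P[k].round(4),round(e,4),"onz wrist",onz(WT,c,.078).round(4),"tb",tri([t(a),(WT,c)])[0].round(4))
D=[((122,72),(377,371),(328,112)),((189,76),(373,411),(327,163)),((256,81),(369,454),(325.5,211))]
for a,b,c in D:
    x,e=tri([t(a),s2(b),(WR,c)]); print(x.round(4),round(e,4),"onz",onz(WR,c,.014).round(4),onz(t(a)[0],t(a)[1],.014).round(4))
# rack corners in wrist: left/right sides for heading and centre line, wall top z
for p in [(297,255),(348,256),(299,55),(359,55),(300,26),(361,28)]: print(p,onz(WR,p,.014).round(4))
E
```

```text
green [ 0.5179 -0.0825  0.0763] 0.0029 onz wrist [ 0.5169 -0.0824  0.078 ] tb [ 0.5171 -0.083   0.0696]
yellow [ 0.5256 -0.1412  0.0761] 0.003 onz wrist [ 0.5237 -0.1401  0.078 ] tb [ 0.525  -0.1429  0.0675]
red [ 0.535  -0.192   0.0787] 0.0031 onz wrist [ 0.5339 -0.1909  0.078 ] tb [ 0.5356 -0.1969  0.0622]
blue [ 0.5387 -0.2511  0.0781] 0.0027 onz wrist [ 0.5379 -0.2521  0.078 ] tb [ 0.5369 -0.2499  0.0814]
[0.6026 0.234  0.0133] 0.0033 onz [0.6012 0.2343 0.014 ] [0.6004 0.233  0.014 ]
[0.5979 0.1785 0.0122] 0.0026 onz [0.5968 0.1797 0.014 ] [0.5961 0.1766 0.014 ]
[0.5927 0.1219 0.0122] 0.0025 onz [0.5917 0.123  0.014 ] [0.5909 0.1206 0.014 ]
(297, 255) [0.5536 0.0682 0.014 ]
(348, 256) [0.6154 0.0626 0.014 ]
(299, 55) [0.5755 0.2916 0.014 ]
(359, 55) [0.6353 0.2875 0.014 ]
(300, 26) [0.5787 0.3175 0.014 ]
(361, 28) [0.638  0.3117 0.014 ]
```

```bash
cat > go.py <<'E'
from h import *
from cell import r
J={"green":(.5179,-.0825),"yellow":(.5254,-.1408),"red":(.535,-.193),"blue":(.5387,-.2511)}
SL={"green":-.084,"yellow":-.028,"red":.028,"blue":.084}
TT,TR=.125,-.09; RC=np.array([.5963,.1783]); UP=.175
def z_pick(): return .062
def run(k,off=(0,0)):
    x,y=np.array(J[k])+off; rt,rr=rotv(TT),rotv(TR)
    r.move_gripper(.08)
    r.move_linear([x,y,UP],rt,vel=.3)
    r.move_linear([x,y,z_pick()],vel=.15)
    r.move_gripper(.0,30); o=r.get_obs(); print(k,"grip width",o["gripper_width"].round(4),"F",o["contact_force"].round(1))
    r.move_linear([x,y,UP],vel=.12)
    o=r.get_obs(); print("lifted width",o["gripper_width"].round(4))
    if o["gripper_width"]<.03: print("MISSED"); return
    p=RC+SL[k]*np.array([-np.sin(TR),np.cos(TR)])
    r.move_linear([*p,UP],rr,vel=.25)
    r.move_linear([*p,.068],vel=.12); r.sleep(.2); f0=r.get_obs()["contact_force"][2]
    for z in np.arange(.064,.0555,-.001):
        r.move_linear([*p,z],vel=.02); f=r.get_obs()["contact_force"]
        if abs(f[2]-f0)>4: break
    print("down at",round(z,4),"dF",f[2]-f0,f.round(1))
    r.move_gripper(.08); r.move_linear([*p,UP],vel=.2); print("t",r.get_obs()["t"])
E
python3 - <<'E'
from go import *
run("green")
f=r.grab_frame("wrist"); cv2.imwrite("pics/w_g.png",f["frame"][:,:,::-1])
E
```

```text
Traceback (most recent call last):
  File "go.py", line 12, in run
    r.move_gripper(.0,30); o=r.get_obs(); print(k,"grip width",o["gripper_width"].round(4),"F",o["contact_force"].round(1))
                                                               ^^^^^^^^^^^^^^^^^^^^^^^^
AttributeError: 'float' object has no attribute 'round'
```

```bash
sed -i 's/o\["gripper_width"\].round(4)/round(o["gripper_width"],4)/g' go.py
python3 - <<'E'
from go import *
run("green")
f=r.grab_frame("wrist"); cv2.imwrite("pics/w_g.png",f["frame"][:,:,::-1])
E
```

```text
green grip width 0.0384 F [-1.8 -0.1  5.8]
lifted width 0.038
down at 0.058 dF 7.691633531594875 [-3.1 -0.6  7.5]
t 14.6667
```

View pics/w_g.png

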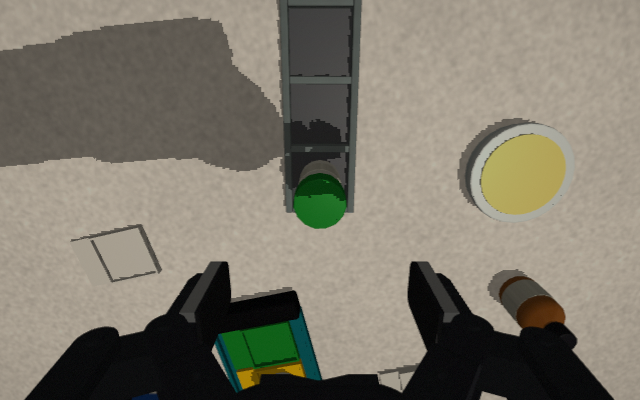

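Green is in the far pocket at (320,200), centred across the rack. It touched at z 0.058, which fits a floor 4 mm below the seat. I continue with the other three, stopping on any miss.

```bash
python3 - <<'E'
from go import *
for k in("yellow","red","blue"):
    run(k)
    if r.get_obs()["gripper_width"]<.03: break
r.move_linear([.53,.02,.25],vel=.25); r.sleep(.3)
for n in("top","side"):
    f=r.grab_frame(n); np.save(f"e_{n}.npy",f,allow_pickle=True); print(n)
    F=f["frame"]; a=F[160:262,150:440] if n=="top" else F[80:200,260:450]
    b=cv2.resize(a,None,fx=2.75 if n=="top" else 3,fy=2.75 if n=="top" else 3,interpolation=cv2.INTER_CUBIC)
    if n=="top": t=b
    else:
        c=np.zeros((t.shape[0]+280,t.shape[1],3),np.uint8); c[:t.shape[0]]=t; b=b[:280]; c[t.shape[0]:t.shape[0]+len(b),:b.shape[1]]=b
print(c.shape,t.shape); cv2.imwrite("pics/end.png",c[:,:,::-1])
E
```

```text
yellow grip width 0.0382 F [-0.3  0.5  7. ]
lifted width 0.0382
down at 0.058 dF 6.674774831369643 [-2.3  0.3  5.8]
t 24.0083
red grip width 0.0381 F [-0.7  1.3  5.7]
lifted width 0.0381
down at 0.058 dF 6.68889546565996 [-2.  -0.3  5.8]
t 34.0583
blue grip width 0.038 F [-0.7 -0.1  6.4]
lifted width 0.0382
down at 0.058 dF 4.15573268436489 [-1.3 -0.4  4.5]
t 44.9333
top
side
(560, 798, 3) (280, 798, 3)
```

View pics/end.png

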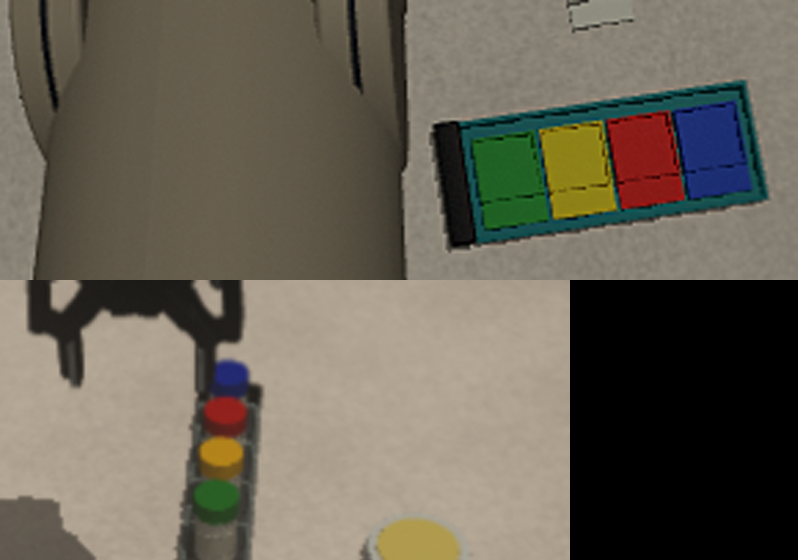

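The tray is empty. The side view shows blue, red, yellow and green in the rack, counted from the black end, but the arm hides the rack from above. I move clear and check in the top view.

```bash
python3 - <<'E'
from go import *
r.move_linear([.517,-.16,.25],rotv(.15),vel=.3); r.sleep(.3)
T=r.grab_frame("top");S=r.grab_frame("side")
u=np.array([-np.sin(TR),np.cos(TR)]);v=np.array([np.cos(TR),np.sin(TR)])
for k in SL:
    ob=[]
    for f in(T,S):
        X=np.r_[RC+SL[k]*u,.065]; q=proj(f,X)[0]; m=mask(f["frame"],k); z=np.zeros_like(m); cv2.circle(z,tuple(int(i) for i in q),14,1,-1); m=m&z
        M=cv2.moments(m,True); ob.append((f,(M["m10"]/max(M["m00"],1),M["m01"]/max(M["m00"],1))))
    x,e=tri(ob); d=x[:2]-RC; print(k,x.round(4),round(e,4),"rack x,y",(d@v).round(4),(d@u).round(4))
c=np.vstack([cv2.resize(T["frame"][90:310,140:440],(800,587))]); cv2.imwrite("pics/end2.png",c[:,:,::-1]); print(r.get_obs()["t"])
E
```

```text
green [0.5951 0.0976 0.0488] 0.0019 rack x,y 0.006 -0.0805
yellow [0.5987 0.1509 0.0641] 0.004 rack x,y 0.0049 -0.0271
red [0.6026 0.2057 0.0703] 0.0039 rack x,y 0.0038 0.0278
blue [0.6053 0.2619 0.0677] 0.0012 rack x,y 0.0015 0.084
47.6917
```

View pics/end2.png

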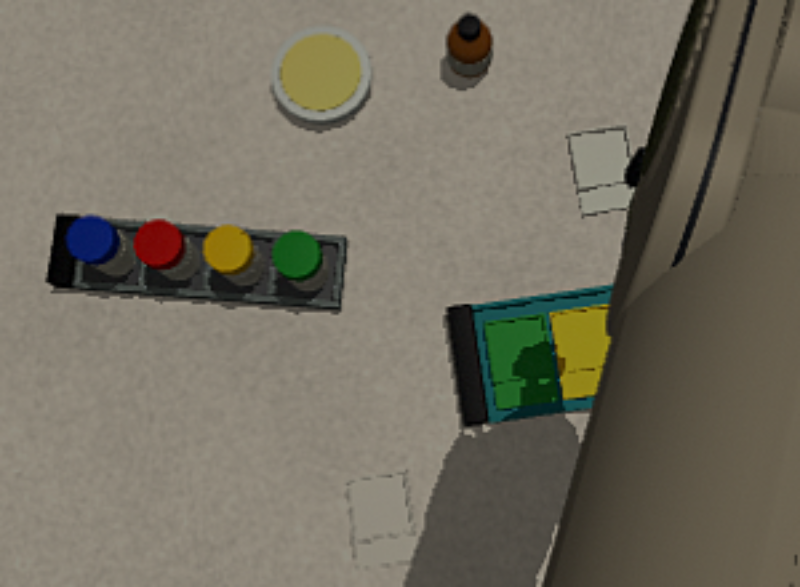

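```bash
python3 -c "
from cell import r
r.job_done()"
```

```text
the job is handed in; nothing more can be done
```

I moved all four jars upright into the rack in reverse order and handed the job in at about 48 s of the 102 s allowed; no verdict was reported.

- **Order:** from the rack's black end they stand blue, red, yellow, green. In the tray it was green, yellow, red, blue from the black end.
- **Setting down:** each jar was lowered until it touched the floor before release. All four touched at the same tool height, 4 mm below the pick height, which fits the pocket floor.
- **Last checks:** the final top picture shows every jar upright in its own pocket. Measured positions were within about 6 mm of the pocket centres across the rack and 4 mm along it. In that picture the petri dish and dropper bottle look undisturbed. The slide box was hidden by the arm, and I did not measure any bystander again.
- **One disagreement:** the two-view cap height for green came out low, at 0.049 m against 0.064–0.070 m for the others. I put this down to a poor colour mask, because its touch height and the picture both look right, and did not look further.

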